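# Check a coated filter glass with the tester pen and hold its label up to the camera

### The job

Check the blue coated filter glass lying on the rest block: take the tester pen from its holder, press its sprung tip lightly for a moment on the gold test point next to the frosted label end (the end with the notched corner), then on the other test point, and put the pen back seated in its holder. Then pick the glass up across its clear end, leaving the frosted end uncovered, and show it to the label camera: label face up and level, frosted end towards the camera post, the middle of the frosted label about 100 mm above the middle of the camera's framed board. Finish while holding it still there, without letting go; leave the tin, the tub and the blue tray where they are.

Things in the scene. Friction and masses are not known exactly. Their poses are not given: they have to be found in the camera images.
- filter_mid (a point): Middle (half-way through the thickness) of the loose blue filter glass, 120 x 50 x 4 mm, 60 g, lying flat on the rest block. Its x axis runs along the length towards the frosted end, y across the width, z out of the label face (up at the start).
- filter_label (a point): Middle of the frosted label on the glass's upper face, 45 mm from the glass's middle along its +x. Axes as filter_mid.
- filter_clear_end (a point): Point to grip at the glass's clear end: 45 mm from its middle along -x, half-way through the thickness; the edges there are 50 mm apart along the glass's y.
- point_frosted (a point): Centre, on the upper face, of the test point next to the frosted end: a gold disc with a white rim, 12 mm across, 21 mm from the glass's middle along +x.
- point_clear (a point): Centre, on the upper face, of the other, equal test point, 21 mm from the glass's middle along -x.
- filter: The filter glass; origin at the centre of its underside, axes as filter_mid. The last 30 mm towards +x are frosted, a little paler than the clear blue, with three thin dark ruled lines; the corner at +x, +y has a 9 x 9 mm square notch, the only notch.
- rest: Fixed rest block, aluminium with a black rubber top, 84 x 30 x 36 mm tall; origin at the centre of its underside, on the bench; x along its length. The glass lies along it and overhangs it by about 10 mm at each long edge and 18 mm at each end, so fingers can reach down beside the glass's long edges anywhere.
- pen_grip (a point): Point to grip on the axis of the loose tester pen, 118 mm above its tip and 32 mm below its red top end. Round cream barrel, 16 mm in diameter. The z axis points along the pen from tip to top. At the start it stands upright in its holder.
- pen_foot (a point): Point on the pen's axis at the underside of the black collar, 45 mm above the tip; when the pen is seated it lies on the mouth of the holder.
- pen_tip (a point): The very end of the pen's sprung brass tip, 4.6 mm in diameter, round-ended.
- plunger (a joint): How far the pen's sprung tip is pushed in: 0 is out, 0.006 m is fully in (it begins to give at about 1 N and needs about 3 N to go fully in; beyond that the tip is rigid).
- pen: The tester pen, 150 mm long, 50 g; origin at the tip's end when the tip is out, z towards its top. Barrel 16 mm in diameter from 51 to 150 mm above the tip, black collar 22 mm in diameter from 45 to 51 mm, steel nose 10 mm in diameter below it, then the brass sprung tip.
- holder_mouth (a point): Centre of the mouth of the pen holder: a fixed grey block 64 x 64 mm, 55 mm tall, with one round upright hole 15.5 mm in diameter and 50 mm deep, rim chamfered. The pen's nose goes in and its collar rests on the block's top.
- board_centre (a point): Centre (small white cross) of the camera's framed dark board, fixed, 150 x 120 x 2 mm, flat on the bench. x points to the camera post, z up. Along +x from here: post 235 mm away, 340 mm tall; its base from 165 mm, 110 mm wide; head 135 to 230 mm away, 240 to 330 mm above the bench, 50 mm wide, looking down at 45 degrees.
- tin_mid (a point): Half-way up the loose green tin, 69 x 69 mm, 99 mm tall. A bystander.
- tub_mid (a point): Half-way up the loose white tub with a blue band, 90 mm in diameter, 100 mm tall. A bystander.
- tray_mid (a point): Half-way up the loose blue parts tray, 85 x 110 mm, 30 mm tall. A bystander.
Not all that is in view belongs to the job. There is more than one size of the pen; the job needs the smallest.

How it is judged:
On the way, in this order (a step that is already met when the one before it is completed fails the run):
1. the held pen's tip presses on the test point next to the frosted end (contact force between the fingers and pen above 0.5 N and contact force between pen and filter above 0.3 N and distance between pen_tip and point_frosted below 0.006 m), for 0.2 s.
2. the held pen's tip presses on the other test point (contact force between the fingers and pen above 0.5 N and contact force between pen and filter above 0.3 N and distance between pen_tip and point_clear below 0.006 m), for 0.2 s.
3. the pen stands seated in its holder, let go (horizontal distance between pen_foot and holder_mouth below 0.006 m and z of pen_foot in the frame of holder_mouth below 0.004 m and angle between pen_grip's own z axis and vertical below 0.12 rad and contact force between the fingers and pen below 0.05 N), for 0.2 s.
At the end, for the whole second after the job is handed in: Pen seated in its holder, let go. The glass gripped over 20 mm from its middle towards the clear end, still, off the rest, label up and level to 0.2 rad, frosted end towards the camera post to 0.45 rad, label middle within 30 mm sideways of the board centre and 65 to 145 mm above the bench (all of step 3 and contact force between the fingers and filter above 1 N and x of the grasp point in the frame of filter_mid below -0.02 m and horizontal distance between filter_label and board_centre below 0.03 m and height (world z) of filter_label between 0.065 and 0.145 m and angle between filter_mid's own z axis and vertical below 0.2 rad and angle between the x axis of filter_mid and the x axis of board_centre, either way round below 0.45 rad and x of filter_clear_end in the frame of board_centre below -0.03 m and linear speed of filter below 0.02 m/s and contact force between filter and rest below 0.01 N); the arm keeps its last pose, push and grip.
It fails at once if the pen pressed on the glass with more than 12 N (contact force between pen and filter above 12 N).
It fails at once if the tin, the tub or the tray shifted by more than 30 mm (distance of any of tin_mid, tub_mid, tray_mid from where it was at the start of the episode above 0.03 m).
It also fails if it takes over 66 s, if anything falls off the work surface, if the arm or the gripper's body presses on something with over 40 N, if the wrist force passes 120 N, or if a joint passes its speed limit or range.

### The arm

A 6-joint arm with a two-finger parallel gripper is mounted at the origin on the work surface. World frame = base frame: x ahead of the robot, y to its left, z up, the work surface at z = 0. Lengths are in m, angles in rad, forces in N, time in s.
With the tool pointing down it reaches from about 0.35 to 1 m from the base axis. Payload 7.1 kg.
Tool frame: the origin (TCP) lies between the finger pads; the fingertips stand 17 mm ahead of it and the grasp point (between the pads) lies 2 mm behind it (ctrl.tip_extent is the distance from the TCP to the fingertips, in m); z points along the fingers, y is the direction in which the jaws open and shut (so a half turn about z gives the same grasp; the last joint's range is limited). The gripper opens to 85 mm and grips with 20 to 120 N. Pads are 22 mm wide; open, the fingers measure 114 mm over their backs; the gripper's body (76 mm by 85 mm) begins 54 mm behind the grasp point. The pads swing forward as they close: fully open they stand 13 mm farther back than shut.
Start: joints at [1.091, 0.423, 1.63, -0, 1.089, -0.019], TCP at [0.278, 0.56, 0.248] pointing down, gripper open.
Joint ranges: [-3, 3], [-0.9, 2.11], [0.09, 2.58], [-1.31, 4.45], [0.11, 2.69], [-2.54, 2.54]. Speed limits (rad/s): [2.39, 2.39, 3.01, 3.14, 3.14, 3.14].

### API

Orientations are given as a rotation vector (axis times angle).
In Python, from plant import ctrl gives the robot as it stands.
- The arm moves only by the tool send_rows, never from a script. Its argument "rows" is a list of rows, each a list of 7 numbers: the shift along the tool's x, y, z normalised to -1 to 1, where 1 is 0.5 m, then the turn, a rotation vector about the tool's x, y, z normalised to -1 to 1, where 1 is 30 degrees, then the opening in per cent of the stroke, from 0 (shut) to 100 (fully open). A call has 1 to 5 rows; each row is the pose to reach, as a shift and turn from the pose commanded when the call began, along the tool's axes at that moment; what a row does not reach only later rows make up. A row lasts 1/8 s, in which the tool goes at most 62.5 mm and 10.7 degrees, less where a joint would pass 70% of its speed; a pose out of reach is approached as far as the arm can. A call with a number of a shift or a turn outside -1 to 1 is refused whole. A call with a gripper value outside its range is refused whole. The fingers move at their own pace and stop on an object; "grip_force" is the grip in N (left out, the last holds). Time passes only in rows, so rows that repeat a pose let the fingers close. It gives the time, the measured TCP pose, the force and the opening at its end, in the units of the state.
- ctrl.get_state(): the state, without advancing time (a new reading comes with each control period).
- ctrl.camera(name): name is "scene" or "top"; returns the picture (480x640x3 uint8, red, green, blue); there is no depth.
- ctrl.camera_info(name): a dict with "intrinsics" (3x3 intrinsics, pixels), "k1" (the pictures are not rectified: a ray, as slopes to the right and down, at radius r is drawn at 1 + k1 r^2 times it, then the intrinsics apply), "rvec" (rotation vector, rad) and "tvec" (3), from world to camera coordinates, as OpenCV has them. Camera axes: x right, y down, z forward; pixel columns grow to the right and rows downward; lengths in m; the calibration is good to about 2 mm. A picture is of the moment at which its call begins. camera_info takes no time and is no camera call.
- ctrl.job_done(): hands the job in, once; it reports no verdict.
Trained networks look in the newest picture that a camera, given by its name, has taken for a name from the list of things; names that differ only in an ending like _2 or _b are one class to them, and where a whole thing is asked for, a point or a joint stands for the part that bears it (a point fixed in the world has none). Each returns a list of dicts, best first, with "p" (0 to 1); they miss things now and then, are a little off and sometimes report something else, mostly with a low value. They report only what shows in the picture. A call takes as long as a camera call. They do not tell look-alikes from the thing itself.
- ctrl.outline_of(camera, name): "pixels" (480x640 bool, what is visible of it) and "extent" ([left, top, width, height] in pixels, round what is visible of it).
- ctrl.mark_of(camera, name): "pixel" ([column, row] in pixels: a listed point, or the origin of a listed thing).
The state is a dict: "time": time; "joints": joint angles; "dq": joint speeds; "tau": joint torques, N m; "ee_pos": TCP position; "tool_rot": TCP orientation; "ft_force": force on the tool from outside, world axes, zero at the start; "moment": the same for the moment, N m; "opening": finger opening in m.
Only numpy, scipy, OpenCV 4.12 (cv2) and the standard library are available. Lean on these libraries where they do the work, as an engineer would, in place of code of your own. Each camera call takes 0.05 s, during which the arm holds its last target.

## Working session

There is one attempt and no reset: what is moved stays moved. The work goes in short steps, Python scripts to look and compute and a tool call to move; the robot and the scene stay as the last step left them, time stands still between calls to the robot, and variables do not carry over. Pictures are saved under pics/ and viewed, and the job is handed in when it is done.

Besides the shell and the picture viewer there is one more tool, called after ">>>" as name([rows], argument=value, ...), one row to a line, values as JSON. send_rows: Moves the arm, as the interface text tells. Its arguments: {"type":"object","properties":{"rows":{"type":"array","items":{"type":"array","items":{"type":"number"}}},"grip_force":{"type":"number"}},"required":["rows"]}

```bash
ls; mkdir -p pics
python3 - <<'E'
from plant import ctrl
import cv2
print(ctrl.get_state())
for n in("scene","top"):
    im=ctrl.camera(n); cv2.imwrite(f"pics/{n}0.png",im[:,:,::-1]); print(n,ctrl.camera_info(n))
    for k in ["filter_mid","filter_label","filter_clear_end","point_frosted","point_clear","rest","pen_grip","pen_foot","holder_mouth","board_centre","tin_mid","tub_mid","tray_mid"]:
        print(k,[(d['pixel'],round(d['p'],2)) for d in ctrl.mark_of(n,k)][:5])
print(ctrl.get_state()['time'])
E
```

```text
pics
{'time': 0.0, 'joints': array([ 1.09101005e+00,  4.23800510e-01,  1.63069958e+00, -2.63766518e-05,
        1.08857985e+00, -1.89839049e-02]), 'dq': array([ 0.0013148 , -0.00020332, -0.00141044, -0.0002122 ,  0.00111519,
       -0.00065586]), 'tau': array([-6.36347268e-04, -5.57380199e+01, -2.81741989e+01, -1.15023354e-04,
        7.27196893e-03, -1.20017489e-05]), 'ee_pos': array([0.27765182, 0.5593638 , 0.24756708]), 'tool_rot': array([-7.17342059e-01, -3.05824387e+00,  2.27276889e-03]), 'ft_force': array([-0.09038854,  0.00709923, -0.09251069]), 'moment': array([ 0.05585882,  0.00967868, -0.0272426 ]), 'opening': 0.08543421471764759}
scene {'intrinsics': array([[444.72773513,   0.        , 314.12074223],
       [  0.        , 444.72773513, 243.73393385],
       [  0.        ,   0.        ,   1.        ]]), 'k1': 0.017945445405293095, 'rvec': array([ 1.62817466,  1.69321052, -0.84391059]), 'tvec': array([ 0.11733881, -0.27101269,  1.30388485])}
filter_mid [([370.3, 248.9], 0.64), ([369.1, 266.1], 0.28)]
filter_label [([348.9, 246.1], 0.71)]
filter_clear_end [([397.7, 253.3], 0.
[... 820 characters left out ...]
1.20937177])}
filter_mid [([266.5, 259.9], 0.88), ([428.5, 251.6], 0.37)]
filter_label [([287.9, 261.8], 0.84)]
filter_clear_end [([247.5, 256.6], 0.61)]
point_frosted [([276.7, 264.2], 0.65), ([150.5, 242.9], 0.65)]
point_clear [([257.6, 258.2], 0.63), ([392.9, 169.1], 0.62)]
rest []
pen_grip [([454.6, 190.9], 0.91), ([483.3, 241.8], 0.74), ([428.2, 248.3], 0.6)]
pen_foot [([442.7, 204.9], 0.96), ([467.0, 247.6], 0.55), ([420.7, 251.7], 0.47)]
holder_mouth [([423.4, 252.4], 0.73)]
board_centre [([151.3, 246.3], 0.69), ([422.1, 250.8], 0.35)]
tin_mid [([177.9, 344.0], 0.46), ([276.4, 264.9], 0.41)]
tub_mid [([390.6, 166.2], 0.86)]
tray_mid [([178.3, 344.8], 0.87), ([152.7, 245.7], 0.25)]
1.4
```

View pics/scene0.png

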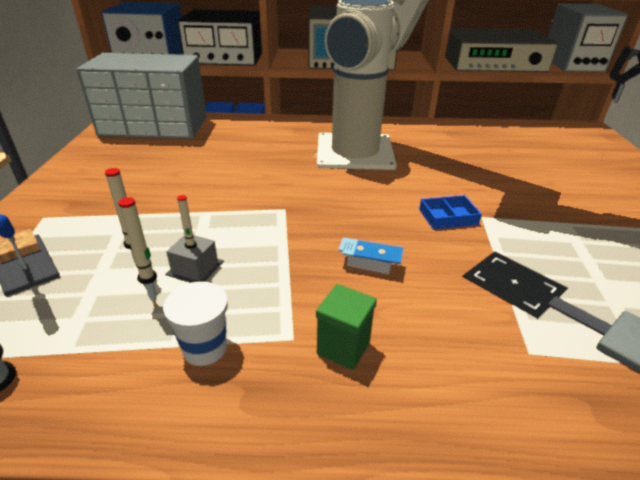

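View pics/top0.png

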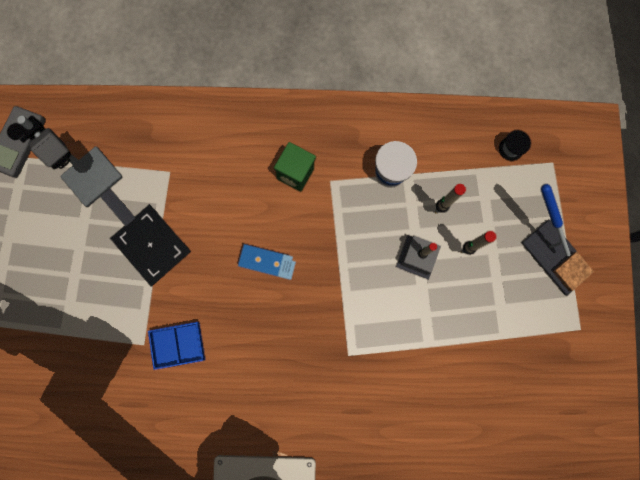

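The scene picture shows three cream pens with red tops: (117,175) and (132,205) are larger, and the small one at (183,197) stands in the grey holder. The glass is at (370,249) on its rest, with its pale end at (348,246). The board is at (513,282), with the post towards lower right. In the top picture the pens' tops are at (459,190), (490,237) and (433,247, in the holder). The glass is at (266,260) and the board at (151,245), with its post to the upper left.

```bash
cat > h.py <<'E'
import numpy as np, cv2
from scipy.spatial.transform import Rotation as R
from scipy.optimize import least_squares
def ray(info,px):
    K=info['intrinsics'];k=info['k1']
    d=np.array([(px[0]-K[0,2])/K[0,0],(px[1]-K[1,2])/K[1,1]]);u=d.copy()
    for _ in range(30): u=d/(1+k*(u@u))
    Rm=R.from_rotvec(info['rvec']).as_matrix()
    return -Rm.T@info['tvec'], Rm.T@np.array([u[0],u[1],1])
def atz(info,px,z):
    o,d=ray(info,px); return o+d*(z-o[2])/d[2]
def tri(prs):
    A=np.zeros((3,3));b=np.zeros(3)
    for i,p in prs:
        o,d=ray(i,p);d/=np.linalg.norm(d);P=np.eye(3)-np.outer(d,d);A+=P;b+=P@o
    x=np.linalg.solve(A,b)
    return x
def proj(info,X):
    Rm=R.from_rotvec(info['rvec']).as_matrix();c=Rm@np.asarray(X)+info['tvec'];u=c[:2]/c[2];u=u*(1+info['k1']*(u@u))
    K=info['intrinsics'];return np.array([u[0]*K[0,0]+K[0,2],u[1]*K[1,1]+K[1,2]])
E
python3 - <<'E'
from plant import ctrl
from h import *
s=ctrl.camera_info("scene");t=ctrl.camera_info("top")
print(ctrl.get_state()['time'])
def sh(n,a,b,z):
    r=tri([(s,a),(t,b)]) if a is not None and b is not None else None
    print(n,'tri',None if r is None else r.round(4),'s@z',None if a is None else atz(s,a,z).round(4),'t@z',None if b is None else atz(t,b,z).round(4))
sh('mid',[370.3,248.9],[266.5,259.9],.038)
sh('label',[348.9,246.1],[287.9,261.8],.04)
sh('clear',[397.7,253.3],[247.5,256.6],.038)
sh('pf',[358.9,247.6],[276.7,264.2],.04)
sh('pc',[380.9,250.9],[257.6,258.2],.04)
sh('pengrip',[182.5,213.1],[428.2,248.3],.128)
sh('foot',None,[420.7,251.7],.055)
sh('mouth',[193.2,243.7],[423.4,252.4],.055)
sh('board',[512.7,281.5],[151.3,246.3],.002)
sh('tin',[343.1,324.6],None,.05)
sh('tray',[448.1,212.5],[178.3,344.8],.015)
sh('tub',[200.1,328.2],[390.6,166.2],.05)
sh('penA',[116.2,194.9],[483.3,241.8],.16)
sh('penB',[132.1,225.6],[454.6,190.9],.16)
for n,b in(("scene",(340,220,70,60)),("scene",(90,150,140,150)),("top",(225,230,85,60)),("top",(380,150,130,140)),("scene",(450,240,190,140)),("top",(90,140,120,160))):
    pass
ims=cv2.imread('pics/scene0.png');imt=cv2.imread('pics/top0.png')
def c(im,x,y,w,h,W,H): return cv2.resize(im[y:y+h,x:x+w],(W,H),interpolation=cv2.INTER_CUBIC)
cv2.imwrite('pics/crop1.png',np.vstack([np.hstack([c(ims,335,225,80,60,400,300),c(ims,100,160,133,100,400,300)]),np.hstack([c(imt,226,230,80,60,400,300),c(imt,380,170,133,100,400,300)])]))
cv2.imwrite('pics/crop2.png',np.hstack([c(ims,450,240,133,100,400,300),c(imt,90,190,133,100,400,300)]))
E
```

```text
1.4
mid tri [0.5323 0.0065 0.0432] s@z [0.5254 0.0082 0.038 ] t@z [0.533  0.0062 0.038 ]
label tri [ 0.5293 -0.0374  0.0461] s@z [ 0.5211 -0.0331  0.04  ] t@z [ 0.5298 -0.0409  0.04  ]
clear tri [0.5395 0.0534 0.0399] s@z [0.5369 0.0595 0.038 ] t@z [0.5391 0.0482 0.038 ]
pf tri [ 0.524  -0.0152  0.0393] s@z [ 0.525  -0.0139  0.04  ] t@z [ 0.5239 -0.0166  0.04  ]
pc tri [0.5358 0.0264 0.0417] s@z [0.5335 0.0276 0.04  ] t@z [0.5359 0.0257 0.04  ]
pengrip tri [ 0.5547 -0.3327  0.1269] s@z [ 0.5562 -0.333   0.128 ] t@z [ 0.5543 -0.3315  0.128 ]
foot tri None s@z None t@z [ 0.5579 -0.3308  0.055 ]
mouth tri [ 0.5546 -0.3302  0.0604] s@z [ 0.548  -0.3271  0.055 ] t@z [ 0.5565 -0.3368  0.055 ]
board tri [ 0.5624  0.2755 -0.0018] s@z [0.5667 0.2759 0.002 ] t@z [0.561  0.2719 0.002 ]
tin tri None s@z [ 0.7369 -0.0489  0.05  ] t@z None
tray tri [0.3434 0.1972 0.0116] s@z [0.3485 0.1982 0.015 ] t@z [0.343  0.1939 0.015 ]
tub tri [ 0.7522 -0.2655  0.0484] s@z [ 0.7536 -0.2652  0.05  ] t@z [ 0.7517 -0.2652  0.05  ]
penA tri [ 0.5647 -0.4367  0.1663] s@z [ 0.5539 -0.4433  0.16  ] t@z [ 0.5656 -0.4381  0.16  ]
penB tri [ 0.6654 -0.3746  0.174 ] s@z [ 0.6456 -0.3823  0.16  ] t@z [ 0.67   -0.3809  0.16  ]
```

View pics/crop1.png

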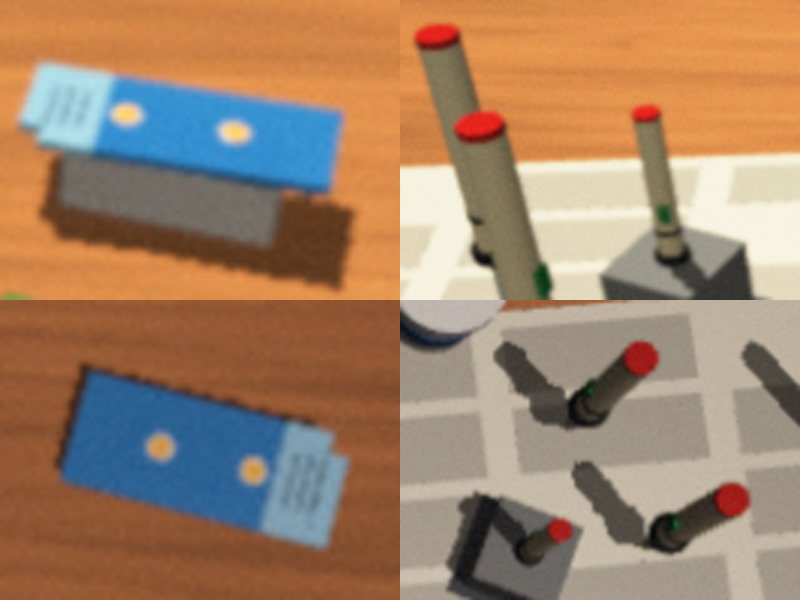

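View pics/crop2.png

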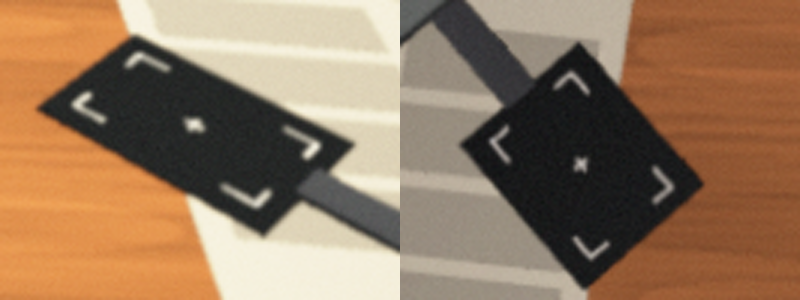

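The crops confirm the choices. The pen in the holder is the thinnest and shortest. The notched corner and ruled lines are on the pale end, which is the −y end in the world. Next I'll refine with colour centroids.

Run:
```python
from plant import ctrl
from h import *
I={"scene":ctrl.camera_info("scene"),"top":ctrl.camera_info("top")}
def blobs(n,lo,hi,box,minA=4):
    im=cv2.imread(f'pics/{n}0.png');x,y,w,h=box
    S=8
    c=cv2.resize(im[y:y+h,x:x+w],None,fx=S,fy=S,interpolation=cv2.INTER_CUBIC)
    m=cv2.inRange(cv2.cvtColor(c,cv2.COLOR_BGR2HSV),lo,hi)
    k,l,st,ce=cv2.connectedComponentsWithStats(m)
    return [((ce[i]+.5)/S-.5+[x,y],st[i,4]/S/S) for i in range(1,k) if st[i,4]/S/S>minA],m
for n,box,z in(("scene",(352,240,36,18),.04),("top",(250,250,36,25),.04)):
    for p,a in blobs(n,(8,30,90),(35,255,255),box)[0]: print(n,'gold',p.round(2),round(a,1),atz(I[n],p,z).round(4))
for n,box in(("scene",(170,185,30,25)),("top",(415,235,30,25))):
    im=cv2.imread(f'pics/{n}0.png')
    for lo,hi in(((0,120,60),(6,255,255)),((174,120,60),(180,255,255))):
      for p,a in blobs(n,lo,hi,box)[0]: print(n,'red',p.round(2),round(a,1),atz(I[n],p,.16).round(4))
for n,box in(("scene",(503,272,22,18)),("top",(143,236,16,18))):
    for p,a in blobs(n,(0,0,120),(180,255,255),box,2)[0]: print(n,'cross',p.round(2),round(a,1),atz(I[n],p,.002).round(4))
# glass
for n,box in(("scene",(330,230,85,45)),("top",(230,235,75,50))):
    bl,m=blobs(n,(90,50,60),(125,255,255),box,100); print(n,bl)
    c=max(cv2.findContours(m,0,2)[0],key=cv2.contourArea)
    q=cv2.boxPoints(cv2.minAreaRect(c)) if n=="top" else cv2.approxPolyDP(cv2.convexHull(c),30,True)[:,0].astype(float)
    for p in q: p=(p+.5)/8-.5+[box[0],box[1]]; print(p.round(1),atz(I[n],p,.04).round(4))
# board frame corners direction
im=cv2.imread('pics/top0.png');
for n,box in(("top",(100,195,95,95)),):
    bl,m=blobs(n,(0,0,0),(180,255,50),box,500);c=max(cv2.findContours(m,0,2)[0],key=cv2.contourArea)
    for p in cv2.boxPoints(cv2.minAreaRect(c)): p=(p+.5)/8-.5+[box[0],box[1]]; print('board',p.round(1),atz(I[n],p,.002).round(4))
```

```text
scene gold [378.45 240.98] 60.3 [0.5013 0.0256 0.04  ]
scene gold [359.79 247.36] 14.1 [ 0.5241 -0.0122  0.04  ]
scene gold [381.6  250.98] 14.8 [0.5337 0.029  0.04  ]
top gold [280.61 250.88] 30.2 [ 0.5535 -0.0241  0.04  ]
top gold [257.59 258.97] 17.2 [0.5342 0.0257 0.04  ]
top gold [276.18 263.72] 17.9 [ 0.5249 -0.0154  0.04  ]
top gold [256.09 272.77] 51.3 [0.5038 0.0277 0.04  ]
scene red [181.36 197.51] 41.1 [ 0.5565 -0.3296  0.16  ]
top red [432.62 246.35] 52.6 [ 0.5535 -0.3336  0.16  ]
scene cross [514.22 281.14] 21.4 [0.5655 0.2791 0.002 ]
top cross [149.73 244.36] 10.0 [0.5654 0.2758 0.002 ]
scene [(array([371.97422531, 250.71651898]), np.float64(962.328125))]
[339.3 248.8] [ 0.5307 -0.0517  0.04  ]
[344.1 238.3] [ 0.4956 -0.0419  0.04  ]
[402.7 247.9] [0.522  0.0705 0.04  ]
[398.9 262.9] [0.5687 0.0577 0.04  ]
[354.9 256.7] [ 0.5539 -0.0227  0.04  ]
top [(array([265.88021733, 261.13270504]), np.float64(1166.671875))]
[237.  265.5] [0.5184 0.07   0.04  ]
[242.8 243.1] [0.5685 0.0597 0.04  ]
[295.8 256.7] [ 0.5417 -0.0579  0.04  ]
[290.1 279.1] [ 0.492  -0.0469  0.04  ]
board [109.2 238.5] [0.5761 0.3708 0.002 ]
board [148.8 203.5] [0.6604 0.2852 0.002 ]
board [190.7 250.9] [0.5531 0.1812 0.002 ]
board [151.  285.9] [0.4711 0.2661 0.002 ]
```

```bash
cat >> h.py <<'E'
from plant import ctrl
def plan(target,zdir_yaw=None,Rt=None):
    """shift/turn in send_rows units to reach target TCP; zdir_yaw: world yaw (deg) of tool y axis, tool down"""
    st=ctrl.get_state();R0=R.from_rotvec(st['tool_rot'])
    if Rt is None:
        a=np.radians(zdir_yaw);best=None
        for b in(a,a+np.pi):
            y=np.array([np.cos(b),np.sin(b),0]);z=np.array([0,0,-1.]);x=np.cross(y,z)
            Rc=R.from_matrix(np.c_[x,y,z]);m=(R0.inv()*Rc).magnitude()
            if best is None or m<best[0]: best=(m,Rc)
        Rt=best[1]
    d=R0.inv().apply(np.array(target)-st['ee_pos'])/.5
    w=(R0.inv()*Rt).as_rotvec()/np.radians(30)
    print('shift',d.round(4),'turn',w.round(4));return d,w
def show():
    st=ctrl.get_state();M=R.from_rotvec(st['tool_rot']).as_matrix()
    print('t',round(st['time'],2),'pos',st['ee_pos'].round(4),'yawY',np.degrees(np.arctan2(M[1,1],M[0,1])).round(1),'z',M[:,2].round(3),'q',st['joints'].round(3),'F',st['ft_force'].round(2),'op',round(st['opening'],4))
E
python3 - <<'E'
from h import *
show()
for yaw in (0,45,90,135): print(yaw); plan([.555,-.3316,.25],yaw)
E
```

```text
t 1.4 pos [0.2779 0.5598 0.2483] yawY 63.6 z [-0. -0. -1.] q [ 1.091  0.423  1.63   0.     1.089 -0.019] F [-0.63 -0.06 -0.52] op 0.0854
0
shift [-1.2892 -1.3503 -0.0034] turn [-1.0000e-04  0.0000e+00  2.1198e+00]
45
shift [-1.2892 -1.3503 -0.0034] turn [-1.000e-04 -0.000e+00  6.198e-01]
90
shift [-1.2892 -1.3503 -0.0034] turn [-1.000e-04 -0.000e+00 -8.802e-01]
135
shift [-1.2892 -1.3503 -0.0034] turn [-1.0000e-04 -1.0000e-04 -2.3802e+00]
```

>>> send_rows([
  [-0.086,-0.09,0,0,0,0.14,100],
  [-0.172,-0.18,0,0,0,0.28,100],
  [-0.258,-0.27,0,0,0,0.42,100],
  [-0.344,-0.36,0,0,0,0.56,100],
  [-0.43,-0.45,0,0,0,0.7,100],
], grip_force=40)

```text
time: 2.02
ee_pos: [0.3708, 0.261, 0.2486]
tool_rot: [1.265, 2.875, 0.001]
ft_force: [1.1, -0.0, 0.6]
opening: 0.0854
```

Run:
```python
from h import *
show()
plan([.555,-.3316,.25],0)
```

```text
t 2.02 pos [0.3708 0.261  0.2486] yawY 42.5 z [ 0.001  0.    -1.   ] q [ 0.587  0.168  1.995 -0.     0.978 -0.154] F [ 1.1  -0.    0.58] op 0.0854
shift [-1.1227 -0.5289 -0.003 ] turn [ 1.9000e-03 -2.0000e-04  1.4163e+00]
```

>>> send_rows([
  [-0.112,-0.053,0,0,0,0.14,100],
  [-0.224,-0.106,0,0,0,0.28,100],
  [-0.336,-0.159,0,0,0,0.42,100],
  [-0.449,-0.212,0,0,0,0.56,100],
  [-0.56,-0.264,0,0,0,0.7,100],
])

```text
time: 2.65
ee_pos: [0.4633, -0.0349, 0.2487]
tool_rot: [1.769, 2.595, 0.001]
ft_force: [0.7, 0.3, 1.0]
opening: 0.0858
```

Run:
```python
from h import *
show()
plan([.555,-.3316,.25],0)
```

```text
t 2.65 pos [ 0.4633 -0.0349  0.2487] yawY 21.4 z [ 0.001  0.    -1.   ] q [-0.101  0.185  1.973  0.     0.982 -0.475] F [0.68 0.34 1.01] op 0.0858
shift [-0.6194 -0.0462 -0.0023] turn [2.300e-03 3.000e-04 7.148e-01]
```

>>> send_rows([
  [-0.124,-0.01,0,0,0,0.14,100],
  [-0.248,-0.02,0,0,0,0.28,100],
  [-0.372,-0.03,0,0,0,0.42,100],
  [-0.496,-0.038,0,0,0,0.57,100],
  [-0.619,-0.046,0,0,0,0.715,100],
])

```text
time: 3.28
ee_pos: [0.5557, -0.3312, 0.2484]
tool_rot: [2.222, 2.221, 0.0]
ft_force: [1.3, 0.7, 1.0]
opening: 0.0856
```

>>> send_rows([
  [0,0,0,0,0,0,100],
])

```text
time: 3.4
ee_pos: [0.5561, -0.3331, 0.248]
tool_rot: [2.222, 2.218, -0.0]
ft_force: [0.4, 0.4, -1.1]
opening: 0.085
```

Run:
```python
from h import *
show()
plan([.555,-.3316,.126],0)
for n in("scene","top"):
    im=ctrl.camera(n)
    x,y,w,h=(90,90,220,200) if n=="scene" else (360,150,160,145)
    cv2.imwrite(f"pics/a_{n}.png",cv2.resize(im[y:y+h,x:x+w,::-1],(660,600)))
```

```text
t 3.4 pos [ 0.5561 -0.3331  0.248 ] yawY -0.1 z [ 0.001 -0.001 -1.   ] q [-5.580e-01  4.570e-01  1.577e+00 -1.000e-03  1.106e+00 -5.560e-01] F [ 0.42  0.39 -1.11] op 0.085
shift [ 0.0033 -0.0024  0.244 ] turn [ 0.0023  0.0025 -0.0035]
```

View pics/a_scene.png

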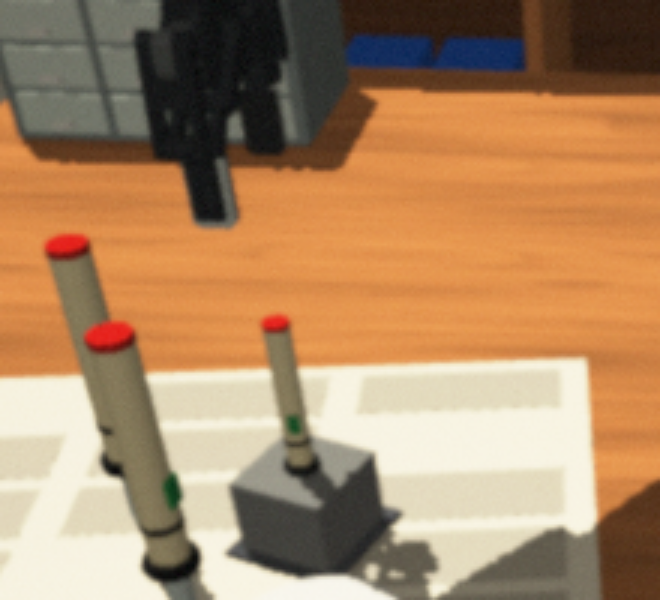

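View pics/a_top.png

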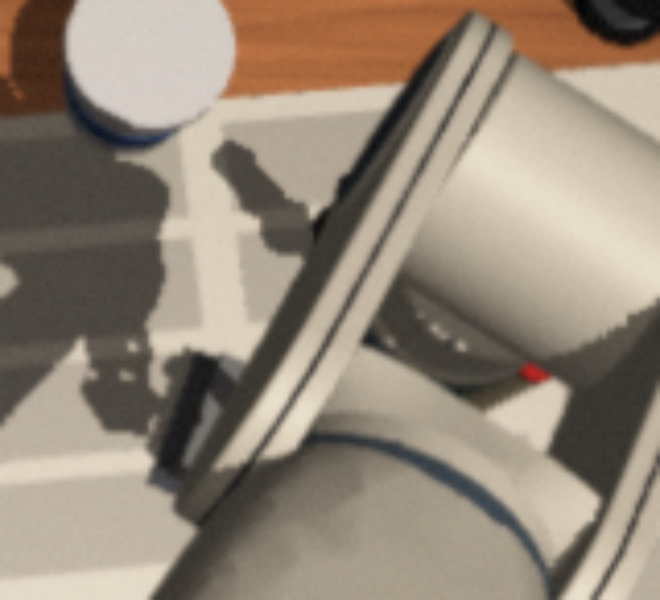

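Scene crop: the fingers hang at about crop (205,190), up and left of the small pen top at (276,323), and the large pens are clear. The arm blocks the top camera. I'll check the projection against the robot frame.

Run:
```python
from h import *
i=ctrl.camera_info("scene")
for X in([.60,-.3441,.244],[.60,-.3221,.244],[.615,-.3221,.244],[.615,-.3441,.244],[.556,-.3331,.231]):
    print(X,((proj(i,X)-[90,90])*3).round(0))
```

```text
[0.6, -0.3441, 0.244] [195. 222.]
[0.6, -0.3221, 0.244] [238. 224.]
[0.615, -0.3221, 0.244] [229. 237.]
[0.615, -0.3441, 0.244] [185. 236.]
[0.556, -0.3331, 0.231] [246. 208.]
```

>>> send_rows([
  [0.004,-0.002,0.07,0,0,0,100],
  [0.004,-0.002,0.15,0,0,0,100],
  [0.004,-0.002,0.21,0,0,0,100],
  [0.004,-0.002,0.244,0,0,0,100],
  [0.004,-0.002,0.244,0,0,0,100],
])

```text
time: 4.12
ee_pos: [0.5538, -0.3258, 0.1256]
tool_rot: [-2.216, -2.224, 0.001]
ft_force: [0.2, 0.8, 0.8]
opening: 0.0855
```

Run:
```python
from h import *
show()
plan([.555,-.331,.126],0)
for n in("scene",):
    im=ctrl.camera(n)
    x,y,w,h=(90,90,220,200)
    cv2.imwrite(f"pics/b_{n}.png",cv2.resize(im[y:y+h,x:x+w,::-1],(660,600)))
```

```text
t 4.12 pos [ 0.5538 -0.3258  0.1256] yawY 0.2 z [-0.002  0.001 -1.   ] q [-0.55   0.599  1.659  0.     0.885 -0.554] F [0.21 0.8  0.77] op 0.0855
shift [-0.0103  0.0024 -0.0008] turn [-0.0035 -0.0023  0.007 ]
```

View pics/b_scene.png

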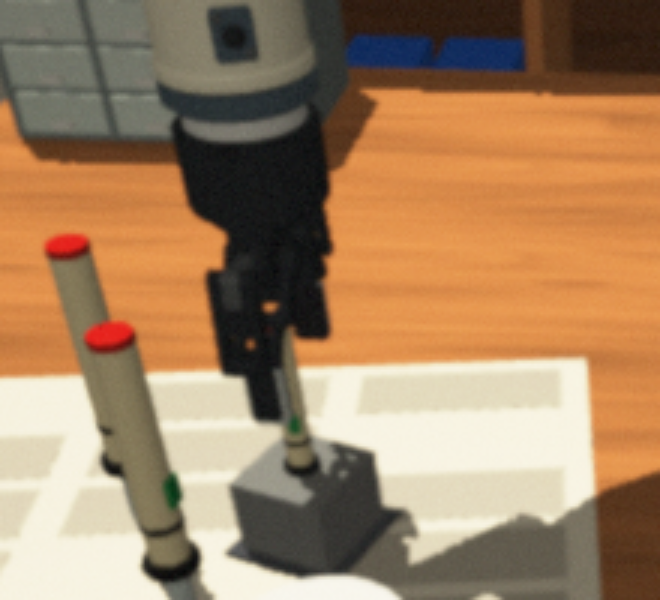

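The fingers straddle the pen (crop (290,380)). The reading shows y 5 mm off, so I'll settle there and correct it.

>>> send_rows([
  [-0.01,0.002,0,0,0,0,100],
  [-0.01,0.002,0,0,0,0,100],
])

```text
time: 4.42
ee_pos: [0.5561, -0.3329, 0.1277]
tool_rot: [2.217, 2.222, 0.001]
ft_force: [-0.7, -0.0, -0.6]
opening: 0.0853
```

Run:
```python
from h import *
show()
plan([.555,-.331,.126],0)
```

```text
t 4.42 pos [ 0.5561 -0.3329  0.1277] yawY 0.1 z [ 0.002 -0.001 -1.   ] q [-0.558  0.602  1.648 -0.     0.889 -0.56 ] F [-0.68 -0.02 -0.65] op 0.0853
shift [ 0.0038 -0.0022  0.0033] turn [0.004  0.0026 0.0044]
```

Run:
```python
from h import *
for i in range(6):
    ctrl.camera("scene"); s=ctrl.get_state(); print(s['ee_pos'].round(4),s['joints'][0].round(4),s['dq'].round(3), s['ft_force'].round(1))
```

```text
[ 0.5558 -0.3326  0.1274] -0.5576 [ 0.004  0.004  0.01   0.002 -0.001  0.   ] [0.5 0.1 0.5]
[ 0.5556 -0.3324  0.1271] -0.5576 [ 0.002  0.005  0.008 -0.    -0.002  0.001] [ 1.  -0.3  0.6]
[ 0.5554 -0.3323  0.1269] -0.5575 [ 0.002  0.004  0.004 -0.001 -0.    -0.   ] [ 0.9  0.6 -0.6]
[ 0.5554 -0.3322  0.1267] -0.5574 [ 0.001  0.004  0.002  0.    -0.001 -0.001] [ 0.1  1.  -0.2]
[ 0.5553 -0.3321  0.1266] -0.5574 [ 0.002  0.004  0.002  0.001 -0.002  0.   ] [-0.3 -0.4 -0.4]
[ 0.5553 -0.332   0.1265] -0.5573 [ 0.002  0.003  0.001 -0.     0.     0.001] [0.1 0.7 0. ]
```

It's just slow settling, and the TCP is now within about 1 mm of the plan. Closing.

>>> send_rows([
  [0,0,0,0,0,0,0],
  [0,0,0,0,0,0,0],
  [0,0,0,0,0,0,0],
  [0,0,0,0,0,0,0],
  [0,0,0,0,0,0,0],
], grip_force=40)

```text
time: 5.35
ee_pos: [0.5552, -0.332, 0.1262]
tool_rot: [-2.218, -2.224, 0.0]
ft_force: [0.4, 1.0, -0.7]
opening: 0.0153
```

Run:
```python
from h import *
show()
```

```text
t 5.35 pos [ 0.5552 -0.332   0.1262] yawY 0.1 z [-0.  0. -1.] q [-0.557  0.603  1.65  -0.     0.889 -0.56 ] F [ 0.37  0.96 -0.75] op 0.0153
```

>>> send_rows([
  [0,0,-0.04,0,0,0,0],
  [0,0,-0.09,0,0,0,0],
  [0,0,-0.15,0,0,0,0],
  [0,0,-0.2,0,0,0,0],
  [0,0,-0.2,0,0,0,0],
])

```text
time: 5.98
ee_pos: [0.5567, -0.3328, 0.2298]
tool_rot: [2.215, 2.22, 0.002]
ft_force: [0.1, -1.0, -1.4]
opening: 0.0149
```

Run:
```python
from h import *
show()
plan([.5245,-.0138,.196],0)
im=ctrl.camera("scene");cv2.imwrite("pics/c_scene.png",im[:,:,::-1])
```

```text
t 5.97 pos [ 0.5567 -0.3328  0.2298] yawY 0.1 z [ 0.005 -0.003 -1.   ] q [-0.557  0.475  1.593  0.     1.068 -0.56 ] F [ 0.13 -1.01 -1.42] op 0.0149
shift [ 0.6385 -0.0631  0.0654] turn [0.0095 0.0059 0.005 ]
```

View pics/c_scene.png

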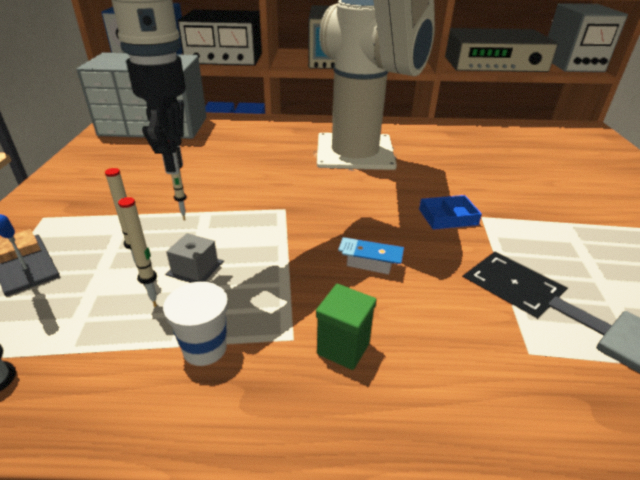

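The pen is out and held upright, tip at (184,219), and the holder's empty hole is at (196,242). I'll carry it to above the frosted point.

>>> send_rows([
  [0.05,-0.005,0,0,0,0,0],
  [0.15,-0.015,0,0,0,0,0],
  [0.27,-0.026,0,0,0,0,0],
  [0.39,-0.038,0,0,0,0,0],
  [0.5,-0.048,0,0,0,0,0],
])

```text
time: 6.65
ee_pos: [0.5287, -0.0791, 0.2251]
tool_rot: [-2.217, -2.223, 0.002]
ft_force: [0.9, 1.1, -1.6]
opening: 0.0155
```

>>> send_rows([
  [0.08,-0.008,0,0,0,0,0],
  [0.125,-0.012,0.02,0,0,0,0],
  [0.136,-0.0134,0.05,0,0,0,0],
  [0.136,-0.0134,0.06,0,0,0,0],
  [0.136,-0.0134,0.06,0,0,0,0],
])

```text
time: 7.28
ee_pos: [0.5233, -0.0148, 0.1955]
tool_rot: [-2.219, -2.223, 0.002]
ft_force: [0.2, 0.6, -0.5]
opening: 0.0149
```

>>> send_rows([
  [0,0,0,0,0,0,0],
  [0,0,0,0,0,0,0],
])

```text
time: 7.52
ee_pos: [0.5241, -0.0147, 0.1966]
tool_rot: [2.219, 2.223, 0.001]
ft_force: [-0.5, -0.7, -0.4]
opening: 0.0152
```

Run:
```python
from h import *
show()
im=ctrl.camera("scene");it=ctrl.camera("top")
cv2.imwrite("pics/d_raw.png",im[:,:,::-1])
a=cv2.resize(im[140:290,280:480,::-1],(800,600),interpolation=cv2.INTER_CUBIC)
cv2.imwrite("pics/d_scene.png",a)
cv2.imwrite("pics/d_top.png",cv2.resize(it[170:320,180:380,::-1],(800,600),interpolation=cv2.INTER_CUBIC))
for n in("scene","top"):
  for k in("pen_tip","pen_foot","point_frosted"): print(n,k,[(d['pixel'],round(d['p'],2)) for d in ctrl.mark_of(n,k)][:4])
show()
```

```text
t 7.53 pos [ 0.5241 -0.0147  0.1966] yawY 0.1 z [ 0.001 -0.    -1.   ] q [-0.051  0.347  1.892 -0.     0.902 -0.052] F [-0.45 -0.75 -0.38] op 0.0152
scene pen_tip [([158.0, 305.7], 0.55)]
scene pen_foot [([132.3, 246.6], 0.88), ([149.2, 281.0], 0.79), ([362.8, 211.8], 0.57)]
scene point_frosted [([362.1, 247.2], 0.92), ([195.5, 246.6], 0.21)]
top pen_tip []
top pen_foot [([440.8, 205.8], 0.71), ([467.5, 246.8], 0.61)]
top point_frosted [([277.0, 262.8], 0.87)]
t 7.92 pos [ 0.5238 -0.0141  0.1964] yawY 0.1 z [ 0.  0. -1.] q [-0.05   0.347  1.893  0.     0.902 -0.052] F [ 0.46  0.03 -0.32] op 0.0149
```

View pics/d_scene.png

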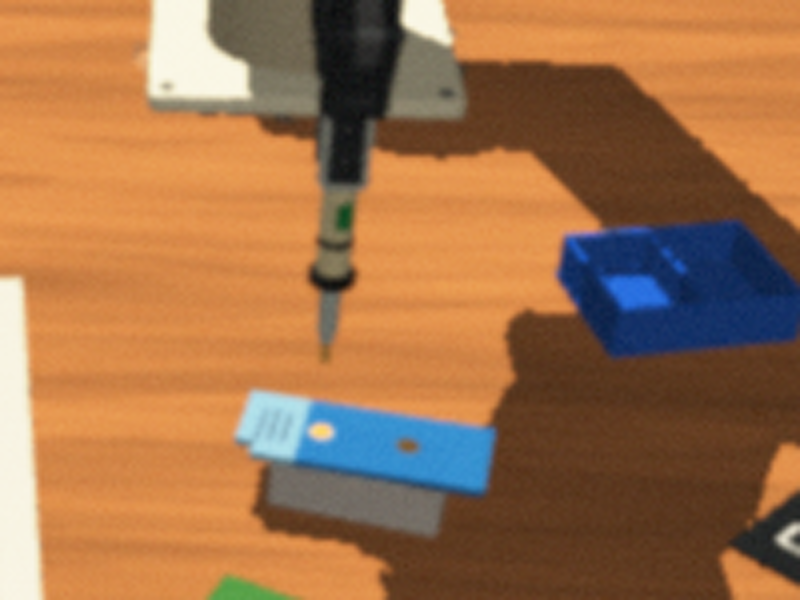

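View pics/d_top.png

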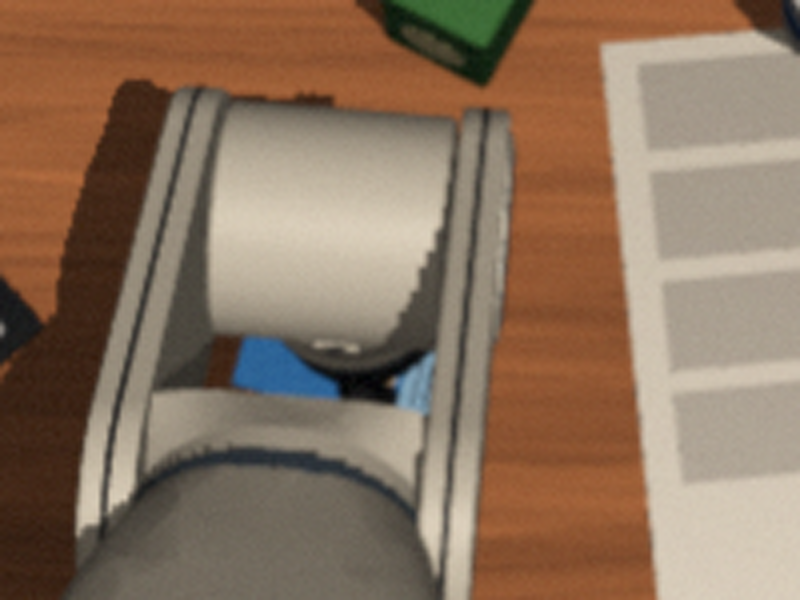

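Scene crop: the tip is at crop (325,360), about pixel (361,229.8). The gold frosted point is at crop (321,432), pixel (360,247.6). The top view is blocked.

Run:
```python
from h import *
i=ctrl.camera_info("scene")
print(atz(i,[361-.3,229.9],.0802).round(4), proj(i,[.5238,-.0141,.0802]).round(1), proj(i,[.5238,-.0141,.040]).round(1))
im=cv2.imread("pics/d_raw.png")
c=im[205:255,335:395];cv2.imwrite("pics/d_zoom.png",cv2.resize(c,(720,600),interpolation=cv2.INTER_CUBIC))
```

```text
[ 0.5231 -0.0133  0.0802] [360.3 230.1] [358.8 247.2]
```

View pics/d_zoom.png

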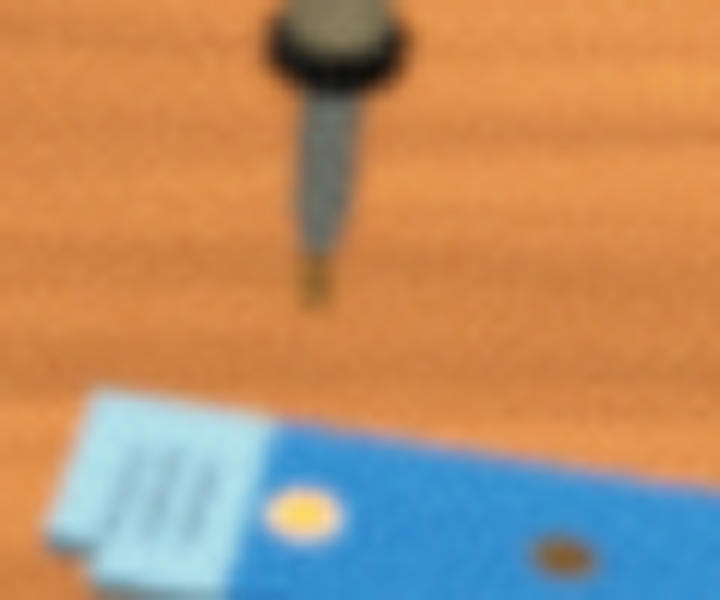

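>>> send_rows([
  [0.002,0.002,0.02,0,0,0,0],
  [0.002,0.002,0.045,0,0,0,0],
  [0.002,0.002,0.06,0,0,0,0],
  [0.002,0.002,0.066,0,0,0,0],
  [0.002,0.002,0.066,0,0,0,0],
])

```text
time: 8.55
ee_pos: [0.5247, -0.0131, 0.163]
tool_rot: [-2.218, -2.224, 0.001]
ft_force: [-0.7, 0.6, -0.7]
opening: 0.0147
```

Run:
```python
from h import *
im=ctrl.camera("scene");ctrl.camera("scene")
show()
c=im[205:265,335:395,::-1];cv2.imwrite("pics/e_zoom.png",cv2.resize(c,(600,600),interpolation=cv2.INTER_CUBIC))
```

```text
t 8.65 pos [ 0.525  -0.0131  0.1635] yawY 0.2 z [ 0. -0. -1.] q [-0.048  0.399  1.911 -0.     0.832 -0.05 ] F [ 0.22 -0.27 -1.4 ] op 0.0145
```

View pics/e_zoom.png

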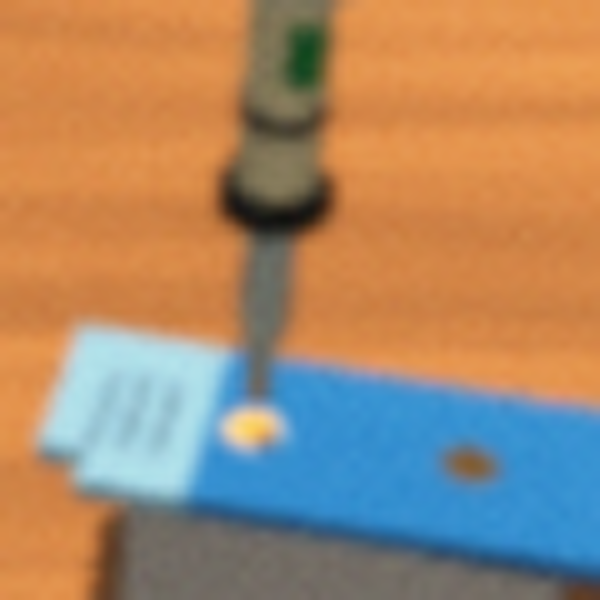

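The tip (260,400) hangs directly over the gold disc (252,428) with about 7 mm to go. Pressing slowly.

>>> send_rows([
  [-0.001,0,0.006,0,0,0,0],
  [-0.001,0,0.012,0,0,0,0],
  [-0.001,0,0.017,0,0,0,0],
  [-0.001,0,0.02,0,0,0,0],
  [-0.001,0,0.02,0,0,0,0],
])

```text
time: 9.28
ee_pos: [0.5248, -0.0136, 0.1533]
tool_rot: [2.219, 2.224, 0.0]
ft_force: [-0.9, -0.7, 1.0]
opening: 0.0146
```

>>> send_rows([
  [0,0,0,0,0,0,0],
  [0,0,0,0,0,0,0],
])

```text
time: 9.52
ee_pos: [0.5248, -0.0136, 0.1534]
tool_rot: [2.219, 2.224, 0.0]
ft_force: [-0.0, 0.5, 0.8]
opening: 0.0149
```

Run:
```python
from h import *
show()
im=ctrl.camera("scene");ctrl.camera("scene")
show()
c=im[205:265,335:395,::-1];cv2.imwrite("pics/f_zoom.png",cv2.resize(c,(600,600),interpolation=cv2.INTER_CUBIC))
```

```text
t 9.53 pos [ 0.5248 -0.0136  0.1534] yawY 0.1 z [ 0.  0. -1.] q [-0.049  0.415  1.916  0.     0.81  -0.051] F [-0.01  0.46  0.76] op 0.0149
t 9.62 pos [ 0.5248 -0.0136  0.1534] yawY 0.1 z [ 0. -0. -1.] q [-0.049  0.415  1.916  0.     0.81  -0.051] F [0.28 0.94 1.91] op 0.015
```

View pics/f_zoom.png

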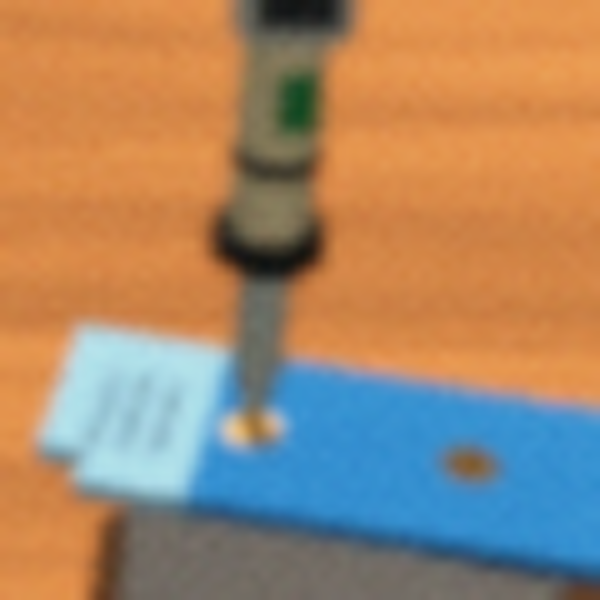

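The tip sits on the gold disc at about (250,428), and the brass looks shorter. I'll average the force.

Run:
```python
from h import *
f=[]
for i in range(10): ctrl.camera("scene"); f.append(ctrl.get_state()['ft_force'][2])
print(np.round(f,1),np.mean(f)); show()
```

```text
[0.5 1.2 1.5 0.8 1.  1.6 0.8 1.4 1.3 0.9] 1.0943532504635198
t 10.12 pos [ 0.5248 -0.0136  0.1533] yawY 0.1 z [ 0.  0. -1.] q [-0.049  0.415  1.916  0.     0.81  -0.051] F [0.58 0.22 0.9 ] op 0.0151
```

That's about 1.6–2 N of contact, allowing for the pen's weight. Next I lift, shift to the other point and check before pressing.

>>> send_rows([
  [0,0,-0.015,0,0,0,0],
  [0,0,-0.03,0,0,0,0],
  [0.04,0.0095,-0.03,0,0,0,0],
  [0.075,0.018,-0.028,0,0,0,0],
  [0.083,0.0192,-0.022,0,0,0,0],
])

```text
time: 10.75
ee_pos: [0.5346, 0.029, 0.1645]
tool_rot: [2.217, 2.226, 0.001]
ft_force: [-0.3, 0.4, -0.4]
opening: 0.0151
```

>>> send_rows([
  [0,0,0,0,0,0,0],
  [0,0,0,0,0,0,0],
  [0,0,0,0,0,0,0],
])

```text
time: 11.12
ee_pos: [0.5342, 0.0275, 0.1643]
tool_rot: [-2.219, -2.224, 0.0]
ft_force: [-0.1, 0.6, -0.2]
opening: 0.0149
```

Run:
```python
from h import *
im=ctrl.camera("scene");ctrl.camera("scene")
show()
c=im[205:265,345:405,::-1];cv2.imwrite("pics/g_zoom.png",cv2.resize(c,(600,600),interpolation=cv2.INTER_CUBIC))
i=ctrl.camera_info("scene");p=ctrl.get_state()['ee_pos']
print(proj(i,p-[0,0,.1162]),proj(i,[p[0],p[1],.04]))
```

```text
t 11.22 pos [0.5343 0.0276 0.1643] yawY 0.1 z [ 0. -0. -1.] q [ 0.029  0.41   1.889 -0.     0.843  0.027] F [ 0.48  0.01 -1.11] op 0.015
[381.35218712 247.73306503] [380.92076039 251.14595926]
```

View pics/g_zoom.png

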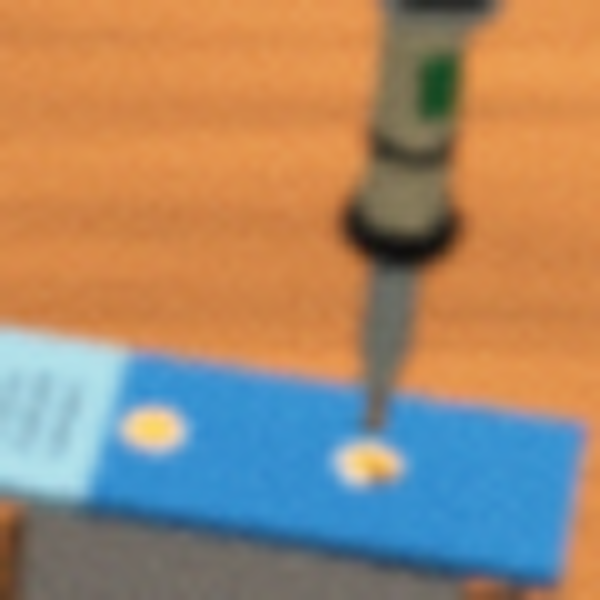

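The tip (375,430) is right over the second disc (370,463). Pressing.

>>> send_rows([
  [0,0,0.006,0,0,0,0],
  [0,0,0.012,0,0,0,0],
  [0,0,0.018,0,0,0,0],
  [0,0,0.0225,0,0,0,0],
  [0,0,0.0225,0,0,0,0],
])

```text
time: 11.85
ee_pos: [0.5343, 0.028, 0.153]
tool_rot: [-2.218, -2.224, 0.0]
ft_force: [-0.3, -0.7, 1.1]
opening: 0.0149
```

>>> send_rows([
  [0,0,0,0,0,0,0],
  [0,0,0,0,0,0,0],
])

```text
time: 12.1
ee_pos: [0.5343, 0.0279, 0.1532]
tool_rot: [2.218, 2.224, 0.0]
ft_force: [0.2, -0.3, 1.4]
opening: 0.0152
```

Run:
```python
from h import *
im=ctrl.camera("scene");f=[]
for i in range(8): ctrl.camera("scene"); f.append(ctrl.get_state()['ft_force'][2])
print(np.mean(f))
show()
c=im[205:265,345:405,::-1];cv2.imwrite("pics/h_zoom.png",cv2.resize(c,(600,600),interpolation=cv2.INTER_CUBIC))
```

```text
1.105659814642253
t 12.55 pos [0.5343 0.0279 0.1531] yawY 0.2 z [ 0.  0. -1.] q [ 0.03   0.428  1.895 -0.     0.819  0.027] F [-0.8  -1.11  0.77] op 0.0151
```

View pics/h_zoom.png

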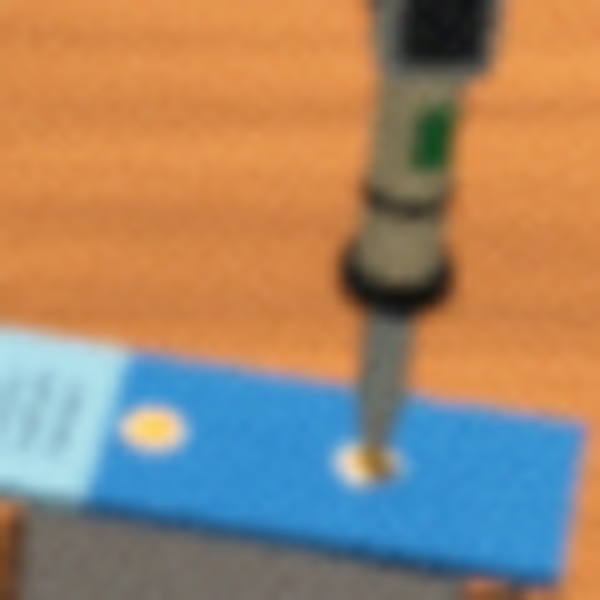

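The tip is on the second disc with a similar ~1.6 N. Lifting and returning to the holder.

>>> send_rows([
  [0,0,-0.03,0,0,0,0],
  [0,0,-0.09,0,0,0,0],
  [-0.05,0.003,-0.14,0,0,0,0],
  [-0.15,0.009,-0.146,0,0,0,0],
  [-0.27,0.016,-0.146,0,0,0,0],
])

```text
time: 13.18
ee_pos: [0.5433, -0.1079, 0.2279]
tool_rot: [2.215, 2.225, 0.002]
ft_force: [0.5, 0.2, -0.3]
opening: 0.0153
```

>>> send_rows([
  [-0.12,0.007,0,0,0,0,0],
  [-0.24,0.014,0,0,0,0,0],
  [-0.36,0.021,0,0,0,0,0],
  [-0.43,0.025,0,0,0,0,0],
  [-0.45,0.026,0,0,0,0,0],
])

```text
time: 13.8
ee_pos: [0.556, -0.3342, 0.2267]
tool_rot: [2.221, 2.221, 0.0]
ft_force: [0.3, -0.1, 0.4]
opening: 0.0151
```

>>> send_rows([
  [0,0,0.02,0,0,0,0],
  [0,0,0.06,0,0,0,0],
  [0,0,0.08,0,0,0,0],
  [0,0,0.08,0,0,0,0],
  [0,0,0.08,0,0,0,0],
])

```text
time: 14.42
ee_pos: [0.5565, -0.3317, 0.1862]
tool_rot: [2.218, 2.225, 0.0]
ft_force: [0.9, -0.6, -0.5]
opening: 0.015
```

Run:
```python
from h import *
im=ctrl.camera("scene");ctrl.camera("scene")
show(); plan([.5552,-.332,.1262],0)
cv2.imwrite("pics/i.png",cv2.resize(im[190:290,130:263,::-1],(798,600),interpolation=cv2.INTER_CUBIC))
```

```text
t 14.53 pos [ 0.5566 -0.3321  0.1867] yawY 0.2 z [ 0.001 -0.001 -1.   ] q [-0.556  0.526  1.619  0.     0.995 -0.559] F [-0.24 -0.06 -1.62] op 0.0149
shift [ 0.0002 -0.003   0.1209] turn [0.0017 0.001  0.0053]
```

View pics/i.png

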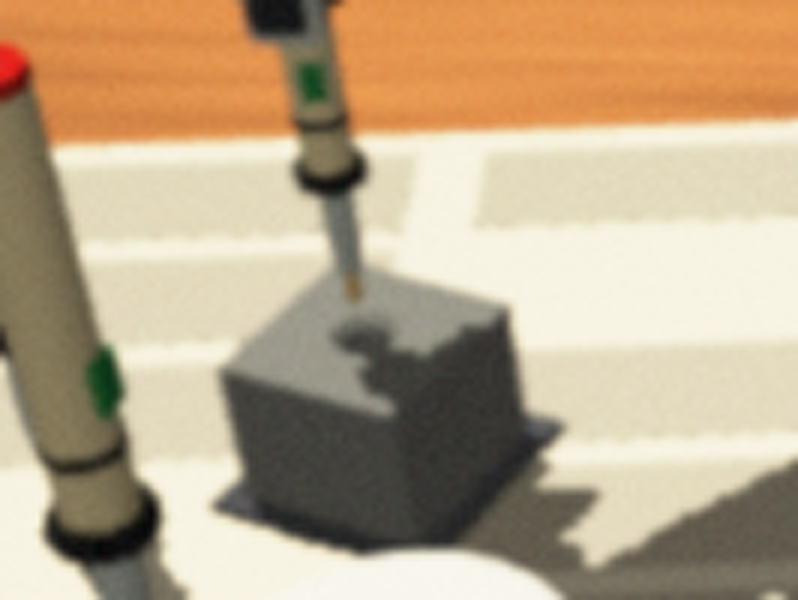

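The tip (353,298) is above the hole at (362,335), and its vertical projection lands in it. Inserting.

>>> send_rows([
  [0.002,-0.002,0.015,0,0,0,0],
  [0.002,-0.002,0.035,0,0,0,0],
  [0.002,-0.002,0.06,0,0,0,0],
  [0.002,-0.002,0.085,0,0,0,0],
  [0.002,-0.002,0.105,0,0,0,0],
])

```text
time: 15.15
ee_pos: [0.5549, -0.3308, 0.1322]
tool_rot: [-2.218, -2.223, 0.0]
ft_force: [-1.1, -0.1, 0.3]
opening: 0.0149
```

>>> send_rows([
  [0,0,0.008,0,0,0,0],
  [0,0,0.013,0,0,0,0],
  [0,0,0.015,0,0,0,0],
  [0,0,0.015,0,0,0,0],
])

```text
time: 15.65
ee_pos: [0.5554, -0.3311, 0.1264]
tool_rot: [2.218, 2.224, 0.0]
ft_force: [0.4, -0.4, -1.3]
opening: 0.0153
```

Run:
```python
from h import *
im=ctrl.camera("scene");ctrl.camera("scene")
show(); plan([.5552,-.332,.1262],0)
cv2.imwrite("pics/j.png",cv2.resize(im[190:290,130:263,::-1],(798,600),interpolation=cv2.INTER_CUBIC))
```

```text
t 15.75 pos [ 0.5554 -0.3311  0.1264] yawY 0.1 z [ 0.001 -0.    -1.   ] q [-0.556  0.602  1.651 -0.     0.888 -0.559] F [-0.8  -0.48 -0.88] op 0.0147
shift [-0.0018 -0.0004  0.0005] turn [0.001  0.0006 0.0049]
```

View pics/j.png

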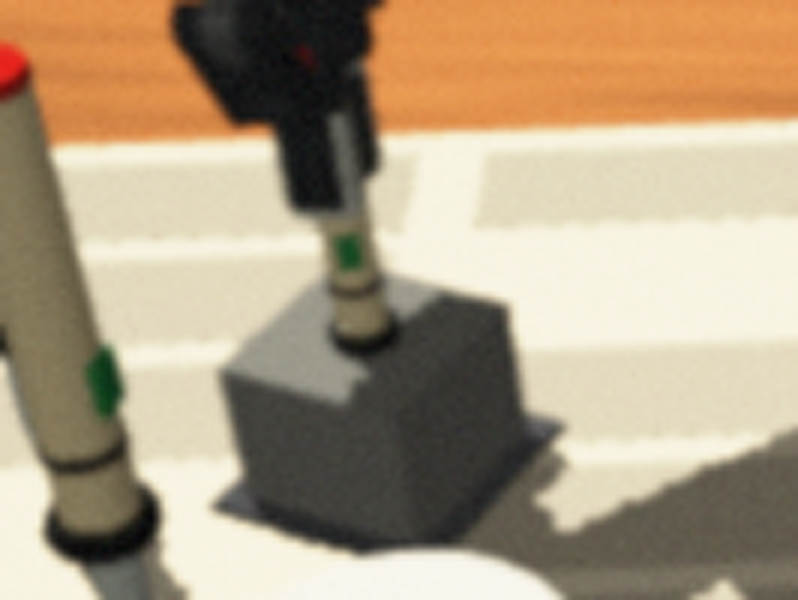

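The collar rests on the block's top at (362,340). Releasing, then retracting straight up.

>>> send_rows([
  [0,0,0,0,0,0,100],
  [0,0,0,0,0,0,100],
  [0,0,0,0,0,0,100],
  [0,0,0,0,0,0,100],
  [0,0,0,0,0,0,100],
])

```text
time: 16.38
ee_pos: [0.5552, -0.331, 0.1261]
tool_rot: [2.219, 2.224, -0.0]
ft_force: [0.0, -0.6, -0.4]
opening: 0.0852
```

>>> send_rows([
  [0,0,-0.03,0,0,0,100],
  [0,0,-0.08,0,0,0,100],
  [0,0,-0.14,0,0,0,100],
  [0,0,-0.2,0,0,0,100],
  [0,0,-0.22,0,0,0,100],
])

```text
time: 17.0
ee_pos: [0.5562, -0.3317, 0.2392]
tool_rot: [2.216, 2.221, 0.002]
ft_force: [-0.2, 0.4, 0.2]
opening: 0.0853
```

Run:
```python
from h import *
im=ctrl.camera("scene");ctrl.camera("scene")
show(); plan([.539,.0507,.236],-13)
cv2.imwrite("pics/k.png",cv2.resize(im[150:290,110:296,::-1],(797,600),interpolation=cv2.INTER_CUBIC))
```

```text
t 17.1 pos [ 0.5557 -0.3314  0.2376] yawY 0.1 z [ 0.002 -0.001 -1.   ] q [-0.556  0.466  1.588 -0.     1.085 -0.559] F [0.26 0.41 0.08] op 0.0854
shift [ 0.7642 -0.0315  0.0021] turn [0.0047 0.0022 0.4382]
```

View pics/k.png

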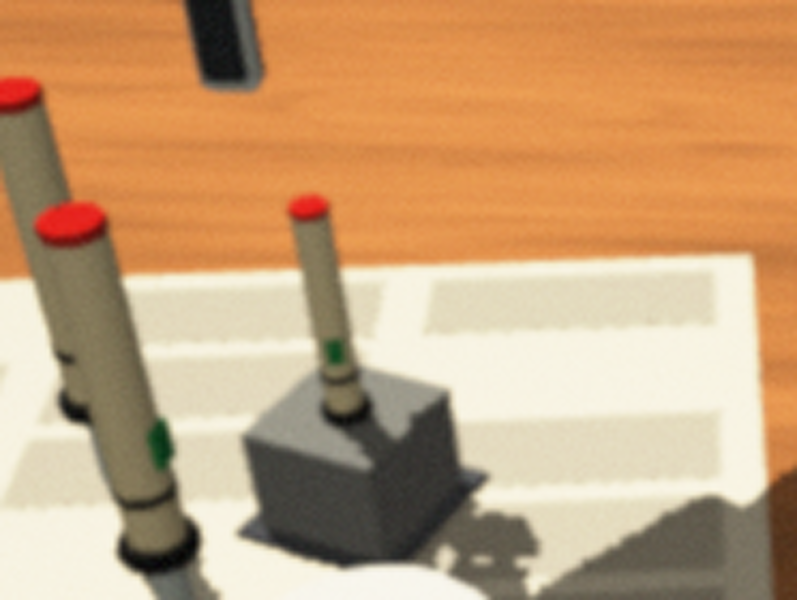

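The pen is seated and free. Moving above the glass's clear end with jaws along yaw −13°.

>>> send_rows([
  [0.06,-0.002,0,0,0,0.05,100],
  [0.16,-0.006,0,0,0,0.15,100],
  [0.28,-0.012,0,0,0,0.25,100],
  [0.4,-0.016,0,0,0,0.35,100],
  [0.5,-0.02,0,0,0,0.43,100],
])

```text
time: 17.73
ee_pos: [0.5434, -0.0789, 0.2348]
tool_rot: [-2.454, -1.958, 0.002]
ft_force: [1.0, 0.4, -0.2]
opening: 0.0852
```

>>> send_rows([
  [0.1,0.01,0,0,0,0,100],
  [0.2,0.03,0.05,0,0,0,100],
  [0.255,0.047,0.12,0,0,0,100],
  [0.255,0.047,0.18,0,0,0,100],
  [0.255,0.047,0.2,0,0,0,100],
])

```text
time: 18.35
ee_pos: [0.5935, 0.0385, 0.1329]
tool_rot: [-2.451, -1.96, 0.007]
ft_force: [-0.4, -0.0, 0.6]
opening: 0.0855
```

Run:
```python
from h import *
for _ in range(3): im=ctrl.camera("scene")
show(); plan([.5396,.0509,.036],-12.9)
cv2.imwrite("pics/l.png",cv2.resize(im[150:290,300:486,::-1],(797,600),interpolation=cv2.INTER_CUBIC))
```

```text
t 18.5 pos [0.5953 0.0377 0.1358] yawY -12.8 z [-0.001 -0.    -1.   ] q [ 0.043  0.529  1.764 -0.     0.849  0.267] F [-0.1   0.12  0.38] op 0.0849
shift [ 0.0011 -0.1142  0.1996] turn [-0.0021  0.0006  0.0038]
```

View pics/l.png

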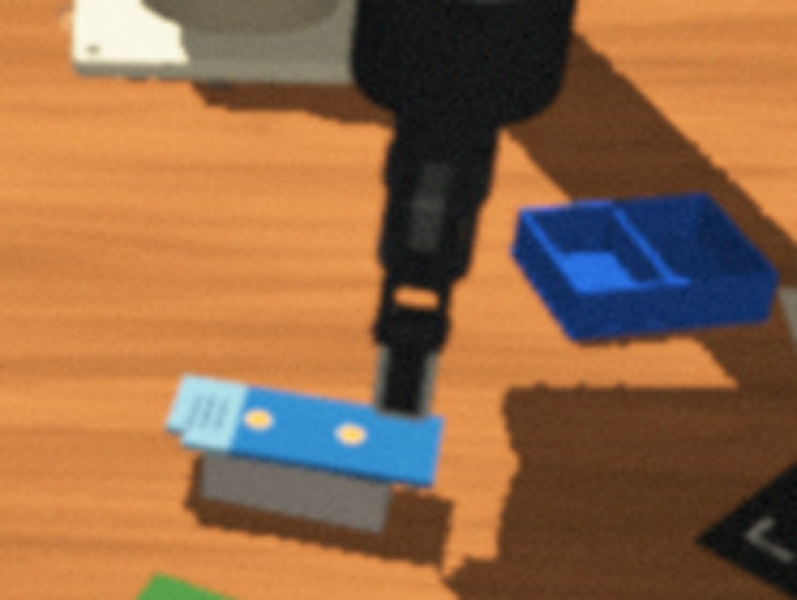

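I had the y sign wrong in that call, so the hand is 57 mm too far out, though nothing was touched. I'll correct it at this height.

>>> send_rows([
  [0,-0.05,0,0,0,0,100],
  [0.001,-0.1,0,0,0,0,100],
  [0.001,-0.114,0.04,0,0,0,100],
  [0.001,-0.114,0.06,0,0,0,100],
  [0.001,-0.114,0.06,0,0,0,100],
])

```text
time: 19.12
ee_pos: [0.5407, 0.0509, 0.1063]
tool_rot: [2.455, 1.96, 0.0]
ft_force: [0.3, -0.1, -0.6]
opening: 0.0851
```

Run:
```python
from h import *
for _ in range(4): im=ctrl.camera("scene")
show(); plan([.5396,.0509,.036],-12.9)
cv2.imwrite("pics/m.png",cv2.resize(im[180:290,320:466,::-1],(796,600),interpolation=cv2.INTER_CUBIC))
```

```text
t 19.32 pos [0.541  0.0511 0.1067] yawY -12.8 z [ 0.001  0.    -1.   ] q [ 0.072  0.513  1.896 -0.     0.731  0.295] F [-0.77  0.2  -0.65] op 0.0853
shift [-0.001  -0.0028  0.1414] turn [ 0.0025 -0.0007  0.0044]
```

View pics/m.png

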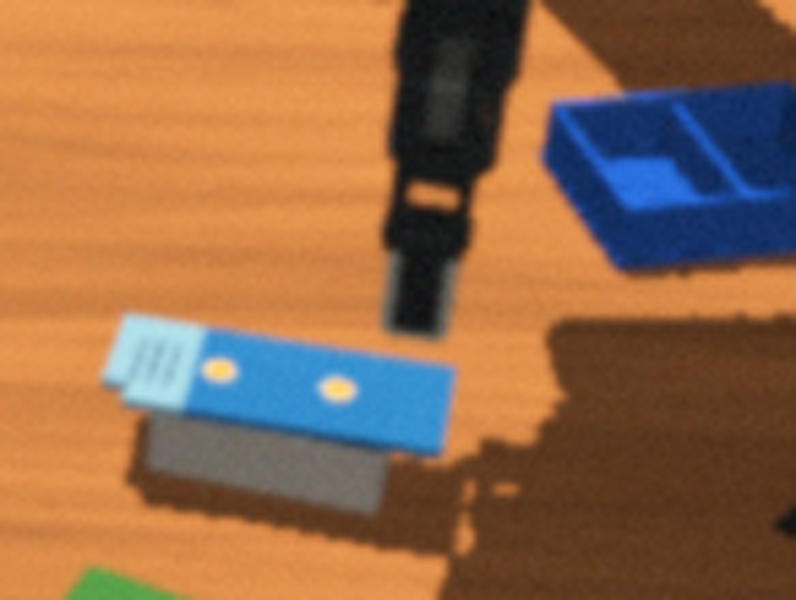

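>>> send_rows([
  [-0.001,-0.003,0.05,0,0,0,100],
  [-0.001,-0.003,0.1,0,0,0,100],
  [-0.001,-0.003,0.135,0,0,0,100],
  [-0.001,-0.003,0.147,0,0,0,100],
  [-0.001,-0.003,0.147,0,0,0,100],
])

```text
time: 19.95
ee_pos: [0.5387, 0.051, 0.0326]
tool_rot: [-2.454, -1.961, 0.0]
ft_force: [-0.1, 0.9, -0.3]
opening: 0.0852
```

>>> send_rows([
  [0,0,0,0,0,0,100],
  [0,0,0,0,0,0,100],
  [0,0,0,0,0,0,100],
])

```text
time: 20.32
ee_pos: [0.5388, 0.0511, 0.033]
tool_rot: [2.454, 1.961, 0.001]
ft_force: [0.3, -0.3, 0.5]
opening: 0.0852
```

Run:
```python
from h import *
im=ctrl.camera("scene")
show(); plan([.5396,.0509,.033],-12.9)
cv2.imwrite("pics/n.png",cv2.resize(im[180:290,320:466,::-1],(796,600),interpolation=cv2.INTER_CUBIC))
```

```text
t 20.38 pos [0.5388 0.0511 0.0329] yawY -12.8 z [ 0.001  0.    -1.   ] q [0.073 0.641 1.913 0.    0.586 0.295] F [ 0.82 -0.9  -0.16] op 0.0856
shift [ 0.0001  0.0017 -0.0002] turn [ 0.001  -0.0003  0.005 ]
```

View pics/n.png

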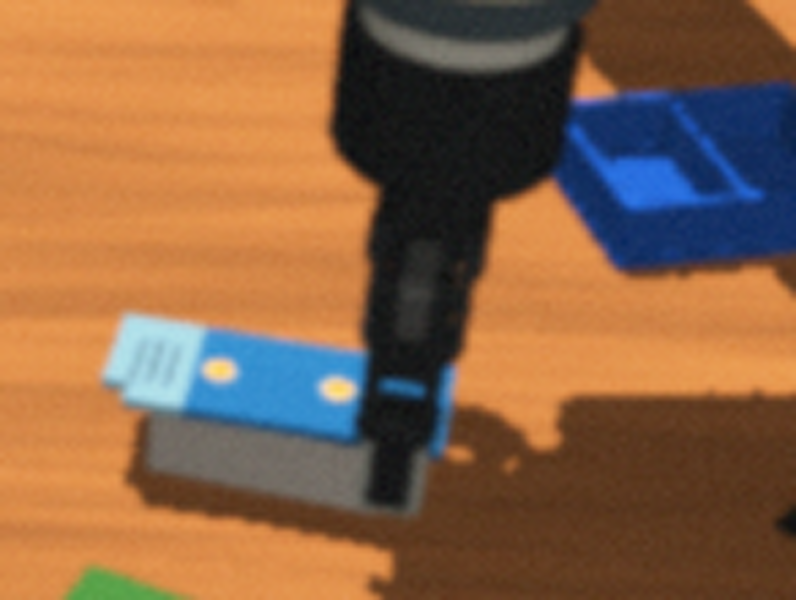

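The fingers straddle the clear end at (400,440). Closing.

>>> send_rows([
  [0,0,0,0,0,0,0],
  [0,0,0,0,0,0,0],
  [0,0,0,0,0,0,0],
  [0,0,0,0,0,0,0],
  [0,0,0,0,0,0,0],
], grip_force=60)

```text
time: 21.0
ee_pos: [0.5386, 0.0511, 0.0329]
tool_rot: [-2.454, -1.961, 0.0]
ft_force: [-1.2, -0.3, 5.1]
opening: 0.0483
```

>>> send_rows([
  [0,0,-0.01,0,0,0,0],
  [0,0,-0.03,0,0,0,0],
  [0,0,-0.06,0,0,0,0],
  [0,0,-0.1,0,0,0,0],
  [0,0,-0.13,0,0,0,0],
])

```text
time: 21.62
ee_pos: [0.539, 0.051, 0.0992]
tool_rot: [2.454, 1.96, 0.002]
ft_force: [-0.4, -0.7, -1.0]
opening: 0.0483
```

Run:
```python
from h import *
for _ in range(3): im=ctrl.camera("scene")
show(); plan([.5016,.2145,.100],134.5)
cv2.imwrite("pics/o.png",cv2.resize(im[150:290,300:486,::-1],(797,600),interpolation=cv2.INTER_CUBIC))
```

```text
t 21.77 pos [0.5392 0.0511 0.0987] yawY -12.8 z [ 0.002  0.    -1.   ] q [ 0.073  0.524  1.903 -0.     0.712  0.295] F [-0.64  1.11 -0.87] op 0.0483
shift [ 0.3021 -0.1456 -0.0027] turn [ 0.0037 -0.0024  1.0917]
```

View pics/o.png

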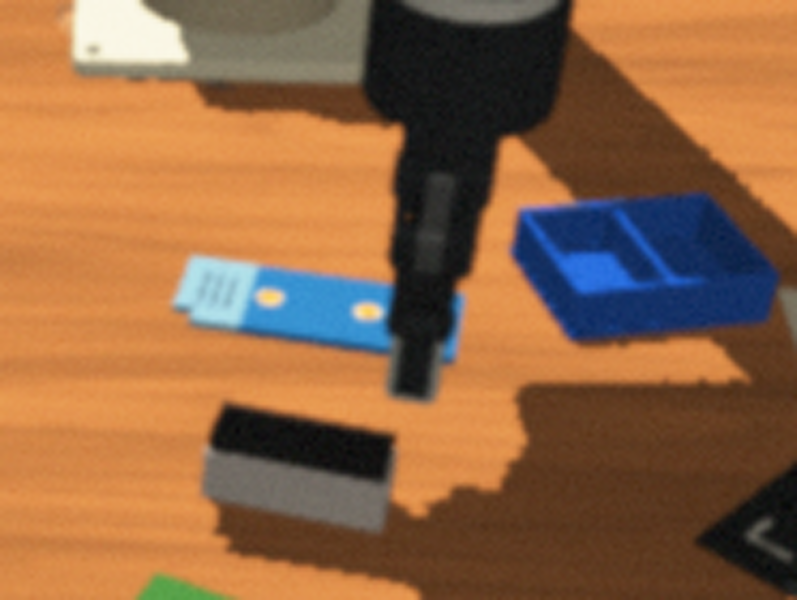

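The glass is held level off the rest, frosted end free. I'll turn it −147° about tool z in steps of 30°, moving towards the board.

>>> send_rows([
  [0.02,-0.01,-0.005,0,0,-0.2,0],
  [0.05,-0.025,-0.01,0,0,-0.45,0],
  [0.09,-0.045,-0.01,0,0,-0.72,0],
  [0.13,-0.063,-0.01,0,0,-1,0],
])

```text
time: 22.28
ee_pos: [0.5215, 0.1218, 0.1019]
tool_rot: [-1.857, -2.533, 0.002]
ft_force: [0.6, 2.0, -0.5]
opening: 0.0482
```

>>> send_rows([
  [0,0,0,0,0,-0.25,0],
  [0,0,0,0,0,-0.5,0],
  [0,0,0,0,0,-0.75,0],
  [0,0,0,0,0,-1,0],
])

```text
time: 22.78
ee_pos: [0.5216, 0.1213, 0.1018]
tool_rot: [-1.138, -2.927, 0.001]
ft_force: [-0.1, -0.8, 0.3]
opening: 0.0483
```

Run:
```python
from h import *
show(); plan([.502,.2146,.095],134.5)
```

```text
t 22.77 pos [0.5216 0.1213 0.1018] yawY 47.5 z [-0.001 -0.    -1.   ] q [ 0.206  0.514  1.914 -0.     0.716 -0.623] F [-0.08 -0.77  0.27] op 0.0483
shift [0.1549 0.1111 0.0136] turn [-6.0000e-04 -3.1000e-03 -2.8999e+00]
```

>>> send_rows([
  [0.04,0.028,0,0,0,-0.25,0],
  [0.08,0.056,0,0,0,-0.5,0],
  [0.12,0.085,0,0,0,-0.75,0],
  [0.155,0.111,0,0,0,-1,0],
])

```text
time: 23.28
ee_pos: [0.5022, 0.2153, 0.1018]
tool_rot: [-0.342, -3.122, 0.001]
ft_force: [0.3, 0.3, -1.7]
opening: 0.0481
```

>>> send_rows([
  [0,0,0,0,0,-0.25,0],
  [0,0,0,0,0,-0.5,0],
  [0,0,0,0,0,-0.75,0],
  [0,0,0,0,0,-1,0],
])

```text
time: 23.78
ee_pos: [0.5024, 0.2145, 0.1017]
tool_rot: [0.478, -3.103, 0.001]
ft_force: [-1.2, -0.4, -1.4]
opening: 0.0479
```

>>> send_rows([
  [0,0,0,0,0,-0.25,0],
  [0,0,0.002,0,0,-0.5,0],
  [0,0,0.008,0,0,-0.7,0],
  [0,0,0.012,0,0,-0.87,0],
  [0,0,0.012,0,0,-0.87,0],
])

```text
time: 24.4
ee_pos: [0.5024, 0.2145, 0.0958]
tool_rot: [1.159, -2.918, 0.0]
ft_force: [-0.4, -1.2, 0.2]
opening: 0.0485
```

Run:
```python
from h import *
for _ in range(4): im=ctrl.camera("scene")
it=ctrl.camera("top")
show(); plan([.502,.2146,.095],134.5)
cv2.imwrite("pics/p.png",cv2.resize(im[150:330,400:640,::-1],(800,600),interpolation=cv2.INTER_CUBIC))
cv2.imwrite("pics/pt.png",it[:,:,::-1])
for n in("scene","top"):
  for k in("filter_label","filter_mid","board_centre","point_frosted","point_clear"): print(n,k,[(d['pixel'],round(d['p'],2)) for d in ctrl.mark_of(n,k)][:3])
```

```text
t 24.65 pos [0.5029 0.2147 0.0965] yawY 133.3 z [-0. -0. -1.] q [ 0.382  0.534  1.891 -0.     0.717 -1.945] F [-0.05 -0.04 -0.4 ] op 0.0481
shift [0.0015 0.0011 0.003 ] turn [ 0.0001 -0.0003 -0.0402]
scene filter_label [([528.4, 242.2], 0.58)]
scene filter_mid [([504.2, 231.3], 0.6), ([343.6, 327.0], 0.45), ([529.1, 239.5], 0.26)]
scene board_centre [([513.8, 279.6], 0.79), ([192.2, 245.5], 0.57)]
scene point_frosted [([517.1, 232.2], 0.83)]
scene point_clear [([495.0, 222.8], 0.57)]
top filter_label []
top filter_mid []
top board_centre []
top point_frosted []
top point_clear []
```

View pics/p.png

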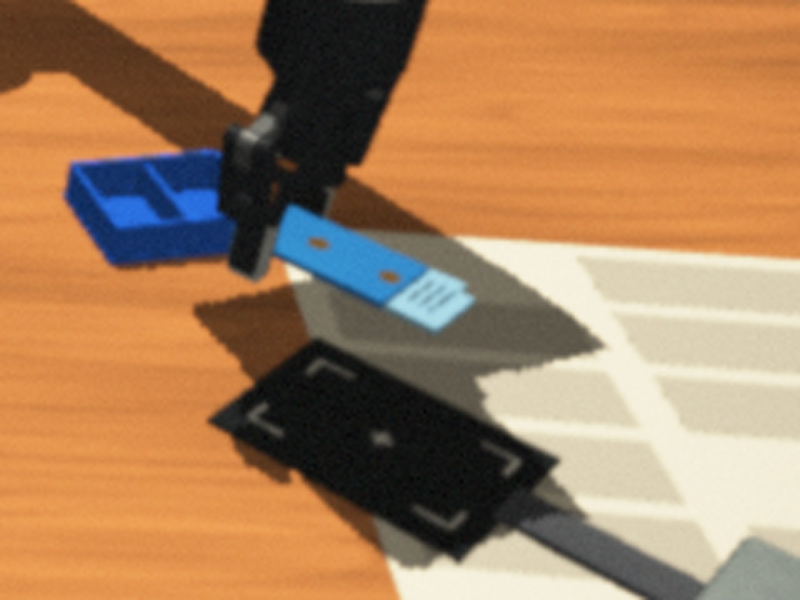

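View pics/pt.png

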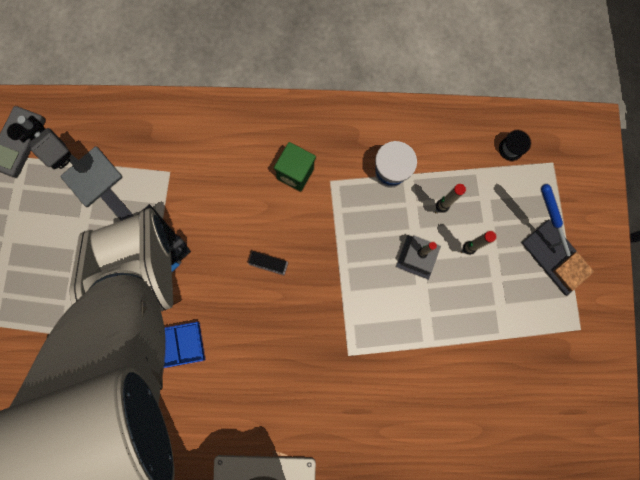

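Scene crop: the glass is level with its label up, the paler end towards the post, label centre about crop (432,298), pixel (529.6,239.4). In the top view the pen stands seated at (425,250), and the tin, tub and tray look unmoved.

Run:
```python
from h import *
i=ctrl.camera_info("scene");t=ctrl.camera_info("top")
z=.103
for nm,p in(('label',[529.3,239.1]),('labelnet',[528.4,242.2]),('pf',[517.1,232.2]),('pc',[495.0,222.8]),('pf_man',[400+390/3.333,150+276/3.333]),('pc_man',[400+318/3.333,150+243/3.333])):
    print(nm,atz(i,p,z).round(4))
a=cv2.imread("pics/top0.png");b=cv2.imread("pics/pt.png")
for nm,(x,y,w,h) in dict(tin=(265,135,60,60),tub=(365,130,60,60),pen=(390,225,60,60)).items():
    d,r=cv2.phaseCorrelate(np.float32(cv2.cvtColor(a[y:y+h,x:x+w],6)),np.float32(cv2.cvtColor(b[y:y+h,x:x+w],6)));print(nm,np.round(d,2))
```

```text
label [0.5702 0.2757 0.103 ]
labelnet [0.5796 0.2709 0.103 ]
pf [0.5499 0.2615 0.103 ]
pc [0.5212 0.231  0.103 ]
pf_man [0.5518 0.2607 0.103 ]
pc_man [0.5215 0.2316 0.103 ]
tin [ 0.05 -0.05]
tub [ 0.03 -0.05]
pen [-0.09 -0.26]
```

The label is within about 6 mm of the board centre, and the 42 mm disc spacing agrees with the height. I'll hold briefly, then hand in.

>>> send_rows([
  [0,0,0,0,0,0,0],
  [0,0,0,0,0,0,0],
  [0,0,0,0,0,0,0],
  [0,0,0,0,0,0,0],
])

```text
time: 25.65
ee_pos: [0.5029, 0.2148, 0.0966]
tool_rot: [-1.16, 2.919, -0.0]
ft_force: [0.3, -0.4, 0.4]
opening: 0.0484
```

Run:
```python
from h import *
show(); print(np.abs(ctrl.get_state()['dq']).max()); print(ctrl.job_done())
```

```text
t 25.65 pos [0.5029 0.2148 0.0966] yawY 133.3 z [ 0.  0. -1.] q [ 0.382  0.534  1.891 -0.     0.717 -1.946] F [ 0.3  -0.45  0.44] op 0.0484
0.0014835053683359802
the job is handed in; nothing more can be done
None
```

I pressed both test points with the small pen, frosted end first, and put the pen back in its holder. I then gripped the glass at its clear end and held it still over the camera's board. The job was handed in at 25.65 s; no verdict is reported.

- **Presses:** in both pictures the tip sat on the gold disc, at about 1.6–2 N each by the wrist-force change.
- **Pen:** pictures after release show it upright with its collar on the block. It had moved less than 0.3 px in the top view since the start.
- **Glass:** the arm was still at hand-in.
  - The label is face up, and the frosted end points towards the post within about 1–2°.
  - From the arm pose, the label is about 104 mm above the bench.
  - My pixel measurement put the label within about 6 mm of the board centre. The trained network's mark disagreed, at about 16 mm, which is still inside the 30 mm limit.
- **Bystanders:** the tin and tub moved less than 0.1 px in the top view. I checked the tray only by eye, because the arm partly hid it.
- **Mistake on the way:** one sideways move before the glass grasp had the wrong sign and went 57 mm off. It was in the air, touched nothing, and I corrected it before descending.
- **Top camera:** the arm blocked its view of the glass at the end, so the final pose rests on the scene camera and the arm's own readings.

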